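# Lever up a nose-down hob and slip a levelling block under it

## Robot

A 7-joint arm with a two-finger parallel gripper is mounted at the origin on the work surface. World frame = base frame: x ahead of the robot, y to its left, z up, the work surface at z = 0. Lengths are in m, angles in rad, forces in N, time in s.
With the tool pointing down it reaches from about 0.375 to 0.925 m from the base axis. Payload 3.1 kg.
Tool frame: the origin (TCP) lies midway between the tips of the shut fingers; the grasp point (between the pads) lies 19 mm behind it; z points along the fingers, y is the line along which they close (so a half turn about z gives the same grasp; the last joint's range is limited). The gripper opens to 85 mm and grips with 20 to 120 N. Pads are 22 mm wide; open, the fingers measure 114 mm over their backs; the gripper's body (76 mm by 85 mm) begins 54 mm behind the grasp point. The pads swing forward as they close: fully open they stand 13 mm farther back than shut.
Start: joints at [-1.409, 0.383, 0.044, 1.598, -0.018, 1.161, -0.05], TCP at [0.167, 0.628, 0.231] pointing down, gripper open.
Joint ranges: [-2.61, 2.61], [-0.41, 2.15], [-1.48, 1.57], [0, 2.5], [-1.57, 4.71], [0.05, 1.97], [-2.85, 2.85]. Speed limits (rad/s): [2.79, 2.79, 3.14, 3.14, 3.14, 3.14, 3.14].

## Interface

Orientations are given as a 3x3 rotation matrix whose columns are the frame's x, y, z axes.
In Python, from bench import robot gives the robot as it stands.
- The arm moves only by the tool drive_tool, never from a script. Its argument "motion" is a list of rows, each a list of 3 entries, a list of its own where there are three numbers: the gripper's target within -1 to 1 (shut at 1, half-way at 0, fully open at -1), then the shift along the world's x, y, z in mm, then the turn about the world's z in degrees. A call has 1 to 8 rows; each row shifts and turns the commanded pose from where the row before left it; what a row does not reach is not made up. A row lasts 1/12 s, in which the tool goes at most 41.7 mm and 7.16 degrees, less where a joint would pass 70% of its speed; a pose out of reach is approached as far as the arm can. A call with a gripper value outside its range is refused whole. The fingers move at their own pace and stop on an object; "newtons" is the grip in N (left out, the last holds). Time passes only in rows, so rows that do not move let the fingers close. It gives the time, the measured TCP pose, the force and the opening at its end, in the units of the state.
- robot.get_state(): the state, without advancing time (a new reading comes with each control period).
- robot.read_camera(name): name is "scene" or "side" or "wrist"; returns a dict with "frame" (480x640x3 uint8, blue, green, red), "vertical_fov" (degrees; the focal length in pixels is half the picture's height over the tangent of half this angle, whatever the lens; pixels are square), "cx", "cy" (the principal point, pixels), "extrinsics" (4x4, takes a point from camera to world coordinates); the wrist camera has in their place "hand_eye" (4x4, takes a point from camera to tool coordinates, whose origin is the TCP and whose axes are the flange's). Camera axes: x right, y down, z forward; pixel columns grow to the right and rows downward; lengths in m; the calibration is good to about 2 mm. A picture is of the moment at which its call begins: read the wrist's pose just before it. There is no depth.
- robot.hand_in(): hands the job in, once; it reports no verdict.
Trained networks look in a picture, given as the dict that the camera call returned (one of the last four; its "shot" number tells which), for a name from the list of things; names that differ only in an ending like _2 or _b are one class to them, and where a whole thing is asked for, a point or a joint stands for the part that bears it (a point fixed in the world has none). Each returns a list of dicts, best first, with "confidence" (0 to 1); they miss things now and then, are a little off and sometimes report something else, mostly with a low value. They report only what shows in the picture. A call takes as long as a camera call. They do not tell look-alikes from the thing itself.
- robot.cut_out(picture, target): "region" (480x640 bool, what is visible of it).
- robot.landmark_of(picture, target): "location" ([x, y, z] in m, in world coordinates, good to about 4 mm: a listed point, or the origin of a listed thing).
The state is a dict: "t": time; "qpos": joint angles; "dq": joint speeds; "joint_torque": joint torques, N m; "position": TCP position; "orientation": TCP orientation; "ft_force": force on the tool from outside, world axes, zero at the start; "wrist_torque": the same for the moment, N m; "grip_width": finger opening in m.
Only numpy, scipy, OpenCV 4.12 (cv2) and the standard library are available. Lean on these libraries where they do the work, as an engineer would, in place of code of your own. Each camera call takes 0.05 s, during which the arm holds its last target. There are 200 camera calls.

## Task

The table hob has lost its front legs and sits nose-down: with the pry bar over the fulcrum block of the lever stand, lever up the front of the hob (without touching the hob with the gripper) and hook the bar under the stand's catch so that it stays up when you let go of the bar. Then slide the levelling block, long way in, under the front edge beside the bar, gently, until it presses firmly but not hard against the rubber buffer hidden below. Finally unhook the bar, let the hob down gently onto the block and pull the bar clear of it, leaving the hob level on the block, the block against the buffer, and the glass bowl and black food tray where they are.

Things in the scene. Friction and masses are not known exactly. Their poses are not given: they have to be found in the camera images.
- plinth: Fixed rear plinth of the hob, dark steel, 50 x 300 x 30 mm. Origin on the table right below the hob's hinge axis, which is 36 mm up; x points level from the hob's front edge (270 mm away towards -x) to its rear, z up, so +y is left when looking in along +x.
- hob (a joint): Tilt of the hob about its rear hinge, rad: 0 = nose down, at rest; 0.052 = level (underside 36 mm above the table); grows as the front is raised, to 0.13; falls by itself. Steel hob 300 x 300 x 58 mm, 3.4 to 5.6 kg: lifting its front edge takes 17 to 28 N.
- hob_nose (a point): Middle of the lower front edge of the hob, 22 mm above the table at rest, 36 mm when level. The stand and bar are about 55 mm to the plinth's +y side of it.
- bay (a point): Point on the hob's lower front edge, 60 mm to the plinth's -y side of its middle: the levelling block belongs centred under here, lying along the plinth's x.
- rail: Fixed low rail under the hob, in line with the bay, 120 mm inside the front edge; axes as the plinth's. It bears a sprung rubber buffer, 45 mm wide, 9 to 27 mm up, that stops the block. The buffer's face is 34 to 50 mm inside the front edge: it differs, cannot be seen and must be felt. It yields 1 mm per 0.7 N, up to 22 mm, and creeps back slowly. A firm press is 4 to 9 N; over 15 N harms it.
- stand: Fixed steel lever stand. Origin on the table under the middle of the fulcrum block, some 45 mm before the hob's front edge; x points in to the hob, y left, z up. Fulcrum block: 12 mm along x, flat top 20 mm up, between cheeks 30 mm high with inner faces at y = +-22 mm. The catch post stands at x = -110 mm (18 mm long), inner face at y = 36 mm, top 43.5 mm up.
- lip (a point): Lower edge of the catch lip's tip, 32.5 mm up, at x = -110, y = 18 mm of the stand. The lip reaches from the post to y = 16 mm; its underside is 35.5 mm up but its last 4 mm hang 3 mm lower, which keeps the bar in. The bar goes below the tip, then sideways to the post, then up.
- bar_grip (a point): Middle of the rubber handle (100 x 24 mm, 14 mm thick) of the loose steel pry bar, 0.4 kg, which starts flat on its handle. x along the bar to the blade, y across, z out of its upper face. Handle sloping up to its free end by 0.52 rad: blade goes under the resting hob; 0.045: hooked, hob near 0.08; 0.02: low enough to swing 0.18 rad about the bend under the lip. Pressing takes 5 to 12 N.
- bar_bend (a point): Underside of the pry bar at its bend, 187 mm along x from the handle's middle and 7 mm below it; axes as bar_grip. The shaft between is 20 x 8 mm, underside flush with the handle's. Beyond, the blade (66 mm long, 20 wide, 7 thick, 5 at the tip) bends up by 0.32 rad. In use the bend rests on the fulcrum's top, the tip being about 20 mm under the hob.
- block_mid (a point): Centre of the loose levelling block: plain aluminium, 0.38 kg, 130 mm long (x axis), 30 wide, 36 high, lying flat, centre 18 mm up. Its slightly chamfered +x end goes in first. Hold it near its -x end so that the gripper stays clear of the hob.
- bowl: Bystander: glass bowl, 110 mm across, 50 mm high; origin under its centre.
- tray: Bystander: black food tray 160 x 220 x 40 mm; origin under its centre.
Mind the look-alikes: they are no part of the job. Of the things shaped like the part that bears block_mid, the aluminium one is meant.

How it is judged:
On the way, in this order (a step that is already met when the one before it is completed fails the run):
1. the hob's front is levered up by the bar (hob joint over 0.070) (value of joint hob above 0.07 rad and contact force between bar and hob above 3 N and contact force between bar and stand above 3 N), for 0.2 s.
2. the bar is let go and, hooked on the stand, keeps the hob up (joint over 0.062) (value of joint hob above 0.062 rad and contact force between the fingers and bar below 0.2 N and contact force between bar and hob above 3 N), for 0.3 s.
3. with the hob still up, the block is pressed against the buffer with over 2.5 N (value of joint hob above 0.058 rad and contact force between block and rail above 2.5 N), for 0.2 s.
At the end, for the whole second after the job is handed in: The hob rests level on the block (joint 0.044 to 0.060, the block bearing over 5 N); the block lies along the plinth's x within 0.2 rad, within 20 mm of the rail's middle line, still touching the buffer; the bar does not touch the hob; all at rest (value of joint hob between 0.044 and 0.06 rad and contact force between block and hob above 5 N and contact force between block and rail above 0.15 N and contact force between bar and hob below 0.3 N and angle between the x axis of block_mid and the x axis of plinth, either way round below 0.2 rad and y of block_mid in the frame of rail between -0.02 and 0.02 m and linear speed of each of bar, block below 0.02 m/s).
It fails at once if the gripper or arm touches the hob with more than 2 N (contact force between any of the fingers, the arm and hob above 2 N).
It fails at once if the buffer is pressed with more than 15 N (contact force between block and rail above 15 N).
It fails at once if the hob drops (falls faster than 0.6 rad/s) (velocity of joint hob below -0.6 rad/s).
It fails at once if the bar wrenches the hob with more than 70 N (contact force between bar and hob above 70 N).
It fails at once if the bowl or tray is moved over 30 mm (distance of any of bowl, tray from where it was at the start of the episode above 0.03 m).
It also fails if it takes over 72 s, if anything falls off the work surface, if the arm or the gripper's body presses on something with over 40 N, if the wrist force passes 120 N, or if a joint passes its speed limit or range.

## Working session

There is one attempt and no reset: what is moved stays moved. The work goes in short steps, Python scripts to look and compute and a tool call to move; the robot and the scene stay as the last step left them, time stands still between calls to the robot, and variables do not carry over. Pictures are saved under pics/ and viewed, on a budget of 10 in all, crops included, one or two more only if the job needs it, and the job is handed in when it is done.

Besides the shell and the picture viewer there is one more tool, called after "Emit:" as name(argument=value, ...), one argument or row to a line, values as JSON. drive_tool: Moves the arm, as the interface text tells. Its arguments: {"type":"object","properties":{"motion":{"type":"array","items":{"type":"array"}},"newtons":{"type":"number"}},"required":["motion"]}

```bash
mkdir -p pics; cat > h.py <<'E'
from bench import robot
import numpy as np, cv2
def look(cam,names,save=None):
    st=robot.get_state(); p=robot.read_camera(cam)
    if save: cv2.imwrite('pics/'+save+'.png',p['frame'])
    for n in names:
        for r in robot.landmark_of(p,n)[:3]: print(cam,n,np.round(r['location'],4),round(r['confidence'],2))
    return st,p
E
python3 - <<'E'
from h import *
N=['plinth','hob_nose','bay','rail','stand','lip','bar_grip','bar_bend','block_mid','bowl','tray']
for c in ['scene','side']: look(c,N,c+'0')
s=robot.get_state(); print(s['t'],s['position'],s['orientation'],s['ft_force'],s['grip_width'])
a=cv2.imread('pics/scene0.png');b=cv2.imread('pics/side0.png')
E
```

```text
scene plinth [ 0.5339  0.3429 -0.0009] 0.87
scene hob_nose [0.5518 0.0726 0.0288] 0.84
scene bay [0.6075 0.0772 0.0189] 0.8
scene bay [ 0.4321 -0.3515  0.009 ] 0.4
scene bay [0.5493 0.0713 0.0196] 0.2
scene stand [5.053e-01 2.540e-02 3.000e-04] 0.93
scene stand [ 0.4739 -0.5725 -0.0009] 0.17
scene lip [ 0.4929 -0.0864  0.0291] 0.58
scene bar_grip [ 0.4354 -0.3517  0.0137] 0.66
scene bar_bend [ 6.143e-01 -2.879e-01 -4.000e-04] 0.98
scene block_mid [ 0.3365 -0.1445  0.0196] 0.88
scene block_mid [ 0.6817 -0.0686  0.0179] 0.78
scene block_mid [0.2753 0.2038 0.0165] 0.66
scene bowl [ 0.7852  0.0143 -0.0033] 0.77
scene tray [ 0.4741 -0.5733 -0.0045] 0.96
side plinth [ 0.5292  0.3416 -0.    ] 0.59
side hob_nose [0.5512 0.0736 0.0185] 0.56
side hob_nose [0.6081 0.0788 0.0219] 0.32
side bay [0.6117 0.079  0.0197] 0.64
side stand [0.5064 0.0234 0.001 ] 0.94
side lip [ 0.4947 -0.0907  0.0356] 0.57
side bar_grip [ 0.4372 -0.3529  0.008 ] 0.59
side bar_bend [ 0.6069 -0.2964 -0.0012] 0.82
side block_mid [0.2739 0.1978 0.02  ] 0.94
side block_mid [ 0.6831 -0.0739  0.0185] 0.91
side block_mid [ 0.3325 -0.1457  0.0189] 0.86
side bowl [ 0.779   0.0103 -0.0011] 0.66
side bowl [ 0.5282  0.3405 -0.0009] 0.34
1.2 [0.16695356 0.62819521 0.23127792] [[-9.66457285e-01  2.56827404e-01 -1.53042106e-05]
 [ 2.56827405e-01  9.66457285e-01 -2.66198368e-05]
 [ 7.95416225e-06 -2.96574759e-05 -1.00000000e+00]] [ 0.18999491  0.29914713 -0.2076481 ] 0.08534817019167115
```

View pictures.

View pics/scene0.png

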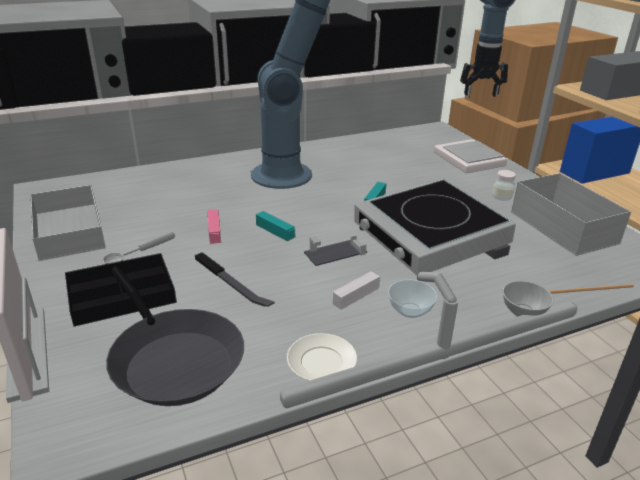

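View pics/side0.png

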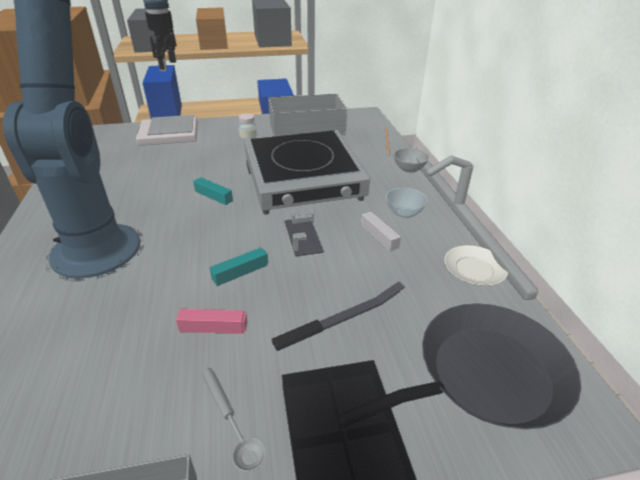

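Emit:
drive_tool(
  motion=[
    [-1,[29.4,-27.3,0],-4.87],
    [-1,[29.4,-27.3,0],-4.87],
    [-1,[29.4,-27.3,0],-4.87],
    [-1,[29.4,-27.3,0],-4.87],
    [-1,[29.4,-27.3,0],-4.87],
    [-1,[29.4,-27.3,0],-4.87],
    [-1,[29.4,-27.3,0],-4.87],
    [-1,[29.4,-27.3,0],-4.87],
  ],
)

```text
t: 1.87
position: [0.4034, 0.4084, 0.2317]
orientation: [[-0.587, 0.81, 0.0], [0.81, 0.587, 0.001], [0.0, 0.001, -1.0]]
ft_force: [0.4, 0.0, -0.0]
grip_width: 0.0852
```

Emit:
drive_tool(
  motion=[
    [-1,[29.4,-27.3,0],-4.87],
    [-1,[29.4,-27.3,0],-4.87],
    [-1,[29.4,-27.3,0],-4.87],
    [-1,[29.4,-27.3,0],-4.87],
    [-1,[0,-41,0],-4.87],
    [-1,[0,-41,0],-4.87],
    [-1,[0,-41,0],-4.87],
    [-1,[0,-41,0],-4.87],
  ],
)

```text
t: 2.53
position: [0.5197, 0.1346, 0.2313]
orientation: [[0.053, 0.999, 0.0], [0.999, -0.053, 0.0], [0.0, 0.0, -1.0]]
ft_force: [0.2, 0.4, 1.1]
grip_width: 0.0855
```

Emit:
drive_tool(
  motion=[
    [-1,[0,-41,0],-4.87],
    [-1,[0,-41,0],-4.87],
    [-1,[0,-41,0],-4.87],
    [-1,[0,-41,0],-4.87],
    [-1,[0,-41,0],-4.87],
    [-1,[0,-41,0],-4.87],
    [-1,[0,-41,0],-4.87],
    [-1,[-14,-34,0],-4.87],
  ],
)

```text
t: 3.2
position: [0.5075, -0.1873, 0.2323]
orientation: [[0.669, 0.743, 0.004], [0.743, -0.669, -0.002], [0.001, 0.004, -1.0]]
ft_force: [1.2, -0.3, 0.2]
grip_width: 0.0854
```

Emit:
drive_tool(
  motion=[
    [-1,[-14,-34,0],-4.87],
    [-1,[-14,-34,0],-4.87],
    [-1,[-14,-34,0],-4.87],
    [-1,[-14,-34,0],-4.87],
    [-1,[-14,-34,0],-4.87],
    [-1,[0,0,0],-4.87],
    [-1,[0,0,0],0],
  ],
)

```text
t: 3.78
position: [0.4334, -0.3578, 0.2318]
orientation: [[0.948, 0.318, 0.0], [0.318, -0.948, -0.002], [-0.0, 0.002, -1.0]]
ft_force: [-0.5, 0.4, -0.6]
grip_width: 0.0854
```

```bash
cat >> h.py <<'E'
def wcam(st,p):
    T=np.eye(4); T[:3,:3]=np.array(st['orientation']); T[:3,3]=st['position']
    return T@np.array(p['hand_eye'])
def pix2z(st,p,uv,z):
    E=wcam(st,p) if 'hand_eye' in p else np.array(p['extrinsics'])
    f=240/np.tan(np.radians(p['vertical_fov'])/2)
    uv=np.atleast_2d(uv).astype(float)
    d=np.c_[(uv[:,0]-p['cx'])/f,(uv[:,1]-p['cy'])/f,np.ones(len(uv))]@E[:3,:3].T
    o=E[:3,3]; return o+d*((z-o[2])/d[:,2])[:,None]
def rect(st,p,name,z,pick=0):
    rs=robot.cut_out(p,name)
    for r in rs[:3]:
        m=r['region']; ys,xs=np.nonzero(m); w=pix2z(st,p,np.c_[xs,ys],z)
        (c,s,a)=cv2.minAreaRect((w[:,:2]*1000).astype(np.float32))
        print(name,round(r['confidence'],2),len(xs),'rect mm',np.round(c,1),np.round(s,1),round(a,1),'col',p['frame'][m].mean(0).round())
E
python3 - <<'E'
from h import *
st,p=look('wrist',['bar_grip','bar_bend'],'w1')
print(st['t'],st['position'],st['orientation'][:,1],st['ft_force'])
rect(st,p,'bar_grip',0.012)
E
```

```text
wrist bar_grip [ 0.4367 -0.3544  0.0059] 0.84
3.7833 [ 0.43341469 -0.3577962   0.2317667 ] [ 0.31764842 -0.94820729  0.00155707] [-0.47257297  0.43553072 -0.5920974 ]
bar_grip 0.76 6671 rect mm [ 485.3 -334.6] [208.2  23.6] 18.8 col [69. 68. 70.]
```

Emit:
drive_tool(
  motion=[
    [-1,[-8,-1,-40],0.3],
    [-1,[-8,0,-40],0],
    [-1,[0,0,-40],0],
    [-1,[0,0,-40],0],
    [-1,[0,0,-40],0],
    [-0.3,[0,0,-20],0],
    [-0.3,[0,0,-8.5],0],
    [-0.3,[0,0,0],0],
  ],
)

```text
t: 4.65
position: [0.4194, -0.3528, 0.0006]
orientation: [[0.943, 0.334, -0.003], [0.334, -0.943, 0.003], [-0.002, -0.004, -1.0]]
ft_force: [0.8, 1.2, 0.5]
grip_width: 0.0557
```

Emit:
drive_tool(
  motion=[
    [1,[0,0,0],0],
    [1,[0,0,0],0],
    [1,[0,0,0],0],
    [1,[0,0,0],0],
    [1,[0,0,0],0],
  ],
  newtons=25,
)

```text
t: 5.07
position: [0.4219, -0.357, 0.0051]
orientation: [[0.944, 0.331, 0.005], [0.331, -0.944, -0.003], [0.004, 0.004, -1.0]]
ft_force: [-0.2, -0.5, 7.2]
grip_width: 0.0228
```

Emit:
drive_tool(
  motion=[
    [1,[0,0,20],0],
    [1,[0,0,20],0],
    [1,[0,0,20],0],
    [1,[0,0,20],0],
    [1,[0,0,0],0],
  ],
)

```text
t: 5.48
position: [0.4213, -0.357, 0.0859]
orientation: [[0.944, 0.331, 0.005], [0.331, -0.944, -0.003], [0.004, 0.004, -1.0]]
ft_force: [1.7, -0.7, -3.7]
grip_width: 0.0231
```

```bash
python3 - <<'E'
from h import *
st,p=look('side',['bar_grip','bar_bend'],'s2')
print(st['t'],st['position'],st['ft_force'],st['wrist_torque'],st['grip_width'])
cv2.imwrite('pics/s2c.png',cv2.resize(p['frame'][200:420,180:480],None,fx=2,fy=2))
E
```

```text
side bar_grip [ 0.432  -0.3529  0.0895] 0.71
side bar_bend [ 0.6026 -0.2912  0.0621] 0.71
5.4833 [ 0.42128184 -0.35700518  0.08592984] [ 1.65226573 -0.7381753  -3.71622726] [-0.18683244  0.13535078 -0.02280181] 0.02312132661378113
```

View pics/s2c.png

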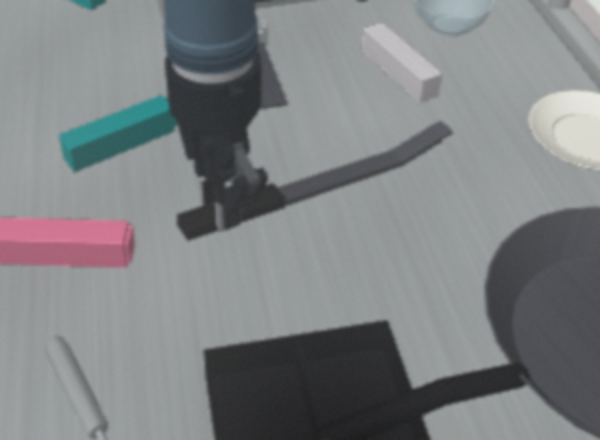

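Emit:
drive_tool(
  motion=[
    [1,[0,0,20],0],
    [1,[0,0,0],0],
    [1,[0,0,0],0],
    [0.6,[0,0,0],0],
    [0.6,[0,0,0],0],
    [0.52,[0,0,0],0],
    [0.52,[0,0,0],0],
  ],
  newtons=20,
)

```text
t: 6.22
position: [0.4193, -0.3551, 0.102]
orientation: [[0.944, 0.331, -0.001], [0.331, -0.944, 0.001], [-0.001, -0.001, -1.0]]
ft_force: [0.6, 0.1, -4.7]
grip_width: 0.0236
```

```bash
cat >> h.py <<'E'
def slope():
    for c in ['side','scene']:
        st=robot.get_state(); p=robot.read_camera(c); r={n:robot.landmark_of(p,n) for n in ['bar_grip','bar_bend']}
        if all(r.values()):
            g,b=[np.array(r[n][0]['location']) for n in r]; d=b-g
            print(c,g.round(4),b.round(4),'conf',[round(r[n][0]['confidence'],2) for n in r],'slope',round(np.arctan2(-d[2],np.hypot(d[0],d[1]))-0.037,3),'yaw',round(np.degrees(np.arctan2(d[1],d[0])),1),'len',round(np.linalg.norm(d),4))
    st=robot.get_state(); print(st['t'],st['position'].round(4),'yawx',np.degrees(np.arctan2(st['orientation'][1,0],st['orientation'][0,0])).round(2),st['ft_force'].round(2),st['wrist_torque'].round(3),st['grip_width'])
E
python3 -c "
from h import *
slope()"
```

```text
side [ 0.43   -0.3517  0.1012] [ 0.5942 -0.2904  0.0572] conf [0.85, 0.66] slope 0.209 yaw 20.5 len 0.1807
scene [ 0.4281 -0.3516  0.1056] [ 0.6013 -0.2849  0.0604] conf [0.69, 0.64] slope 0.202 yaw 21.1 len 0.191
6.5167 [ 0.4198 -0.3554  0.1028] yawx 19.32 [ 0.22  0.68 -3.72] [-0.043  0.178 -0.031] 0.02312306638053056
```

Emit:
drive_tool(
  motion=[
    [0.48,[0,0,0],0],
    [0.48,[0,0,0],0],
    [0.46,[0,0,0],0],
    [0.46,[0,0,0],0],
    [1,[0,0,0],0],
    [1,[0,0,0],0],
  ],
)

```text
t: 7.02
position: [0.4198, -0.3554, 0.1028]
orientation: [[0.944, 0.331, 0.0], [0.331, -0.944, 0.0], [0.0, -0.0, -1.0]]
ft_force: [0.5, 0.1, -3.4]
grip_width: 0.0229
```

```bash
python3 -c "
from h import *
slope()"
```

```text
side [ 0.4295 -0.3518  0.1015] [ 0.5979 -0.2934  0.061 ] conf [0.77, 0.96] slope 0.186 yaw 19.1 len 0.1828
scene [ 0.4292 -0.3474  0.1038] [ 0.6005 -0.2891  0.0616] conf [0.57, 0.71] slope 0.192 yaw 18.8 len 0.1858
7.3167 [ 0.4198 -0.3554  0.1028] yawx 19.32 [ 0.25 -0.79 -3.82] [-0.103  0.135 -0.035] 0.023195166113256192
```

Emit:
drive_tool(
  motion=[
    [1,[0,0,41],0],
    [1,[0,0,0],0],
    [1,[0,0,-14],0],
    [1,[0,0,-14],0],
    [1,[0,0,-13],0],
    [1,[0,0,41],0],
    [1,[0,0,0],0],
    [1,[0,0,0],0],
  ],
  newtons=20,
)

```text
t: 7.98
position: [0.4196, -0.3556, 0.1424]
orientation: [[0.944, 0.331, -0.001], [0.331, -0.944, -0.0], [-0.001, 0.0, -1.0]]
ft_force: [0.2, -0.4, -3.1]
grip_width: 0.0233
```

```bash
python3 -c "
from h import *
slope()"
```

```text
side [ 0.4235 -0.3547  0.1364] [ 0.5566 -0.3059  0.0178] conf [0.6, 0.67] slope 0.66 yaw 20.1 len 0.1848
scene [ 0.4191 -0.3499  0.1414] [ 0.5591 -0.2994  0.0177] conf [0.95, 0.57] slope 0.656 yaw 19.8 len 0.1935
8.2833 [ 0.419  -0.3546  0.1426] yawx 19.32 [ 0.53 -0.1  -4.33] [-0.051  0.118  0.005] 0.023321474278605793
```

Emit:
drive_tool(
  motion=[
    [1,[0,0,-5],0],
    [1,[0,0,-5],0],
    [1,[0,0,0],0],
    [1,[0,0,12],3],
    [1,[0,0,12],5],
    [1,[0,0,12],6],
    [1,[0,0,12],6],
    [1,[0,0,0],6],
  ],
)

```text
t: 8.95
position: [0.4211, -0.3567, 0.1841]
orientation: [[0.7, 0.714, 0.004], [0.714, -0.7, -0.002], [0.001, 0.005, -1.0]]
ft_force: [1.3, -0.7, -2.8]
grip_width: 0.0232
```

```bash
python3 -c "
from h import *
slope()"
```

```text
side [ 0.4228 -0.3529  0.1812] [ 0.5209 -0.2527  0.057 ] conf [0.71, 0.91] slope 0.688 yaw 45.6 len 0.1873
9.25 [ 0.4192 -0.355   0.181 ] yawx 45.21 [ 0.94 -0.   -3.56] [-0.128  0.048  0.021] 0.023309349371525637
```

Emit:
drive_tool(
  motion=[
    [1,[0,0,-8],0],
    [1,[0,0,-10],0],
    [1,[0,0,-10],0],
    [1,[0,0,-8],0],
    [1,[0,0,-6],0],
    [1,[0,0,-6],0],
    [1,[0,0,-4],0],
    [1,[0,0,0],0],
  ],
  newtons=45,
)

```text
t: 9.92
position: [0.4193, -0.356, 0.1293]
orientation: [[0.704, 0.71, -0.0], [0.71, -0.704, -0.0], [-0.0, 0.0, -1.0]]
ft_force: [-1.7, -1.0, 0.2]
grip_width: 0.022
```

Emit:
drive_tool(
  motion=[
    [1,[0,0,5],0],
    [1,[5,5,8],3],
    [1,[10,12,8],6],
    [1,[16,16,8],6],
    [1,[16,18,6],6],
    [1,[16,18,4],6],
    [1,[16,18,0],6],
    [1,[14,16,0],6],
  ],
)

```text
t: 10.58
position: [0.515, -0.2498, 0.1701]
orientation: [[0.089, 0.996, 0.002], [0.996, -0.089, 0.0], [0.001, 0.002, -1.0]]
ft_force: [-0.1, -0.1, -4.1]
grip_width: 0.0222
```

Emit:
drive_tool(
  motion=[
    [1,[8,10,0],6],
    [1,[3,5,0],3.8],
    [1,[0,0,0],0],
    [1,[0,0,0],0],
  ],
)

```text
t: 10.92
position: [0.5243, -0.2364, 0.1693]
orientation: [[-0.074, 0.997, 0.0], [0.997, 0.074, -0.0], [-0.0, 0.0, -1.0]]
ft_force: [0.3, -0.3, -4.5]
grip_width: 0.0224
```

```bash
python3 - <<'E'
from h import *
slope()
look('wrist',['stand','lip','bar_bend'],'w3')
look('side',['stand','lip','hob_nose','bay'],'s3')
look('scene',['stand','lip','hob_nose','bay'],'c3')
a=cv2.imread('pics/w3.png'); b=cv2.imread('pics/s3.png')[140:360,180:460]
b=cv2.resize(b,(610,480))
cv2.imwrite('pics/m3.png',cv2.resize(np.hstack([a,b]),(800,307)))
E
```

```text
side [ 0.5243 -0.2346  0.1654] [ 0.5042 -0.0931  0.0401] conf [0.6, 0.55] slope 0.683 yaw 98.1 len 0.1901
scene [ 0.5226 -0.2323  0.165 ] [ 0.511  -0.0908  0.0431] conf [0.56, 0.86] slope 0.672 yaw 94.7 len 0.1871
11.2167 [ 0.5232 -0.2382  0.1689] yawx 94.01 [ 0.94  0.03 -3.72] [-0.145  0.011 -0.019] 0.022267837188148756
side stand [ 0.506   0.0242 -0.0012] 0.57
side lip [ 0.4916 -0.0908  0.0309] 0.89
side hob_nose [0.5523 0.0732 0.0217] 0.64
scene stand [ 0.5061  0.0233 -0.0015] 0.88
scene lip [ 0.4922 -0.0858  0.0282] 0.79
scene lip [ 0.5202 -0.2327  0.1659] 0.62
scene hob_nose [0.5468 0.0726 0.0227] 0.7
scene bay [0.6069 0.0805 0.022 ] 0.91
```

View pics/m3.png

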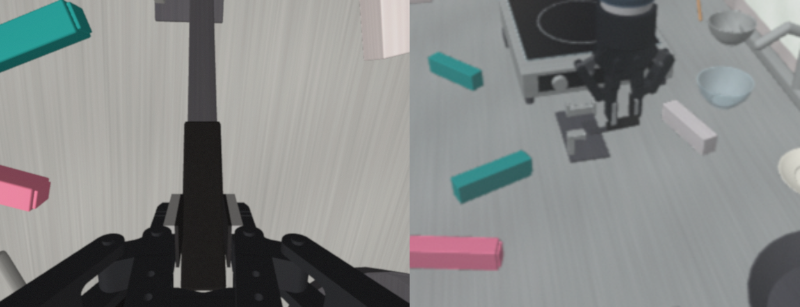

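Emit:
drive_tool(
  motion=[
    [1,[0,0,5],0],
    [1,[0,0,9],0],
    [1,[-1.2,16,0],0],
    [1,[-1.6,24,0],0],
    [1,[-1.4,20,0],0],
    [1,[-0.8,12,-8],0],
    [1,[-0.8,12,-8],0],
    [1,[-0.9,12,-8],0],
  ],
)

```text
t: 12.58
position: [0.517, -0.1411, 0.1584]
orientation: [[-0.071, 0.997, 0.001], [0.997, 0.071, -0.001], [-0.001, 0.001, -1.0]]
ft_force: [0.5, -0.1, -4.1]
grip_width: 0.0221
```

```bash
python3 - <<'E'
from h import *
slope()
st,p=look('side',[])
b=p['frame'][130:270,230:410]; b=cv2.resize(b,(720,560),interpolation=cv2.INTER_CUBIC)
cv2.imwrite('pics/m4.png',b)
E
```

```text
side [ 0.5173 -0.1392  0.1559] [0.4999 0.0036 0.0303] conf [0.76, 0.52] slope 0.681 yaw 96.9 len 0.191
scene [ 0.5132 -0.1326  0.155 ] [0.5042 0.0098 0.0281] conf [0.87, 0.74] slope 0.69 yaw 93.6 len 0.191
12.8833 [ 0.5172 -0.1432  0.159 ] yawx 94.01 [-0.48 -0.36 -4.58] [-0.08   0.021  0.028] 0.022333178270854227
```

View pics/m4.png

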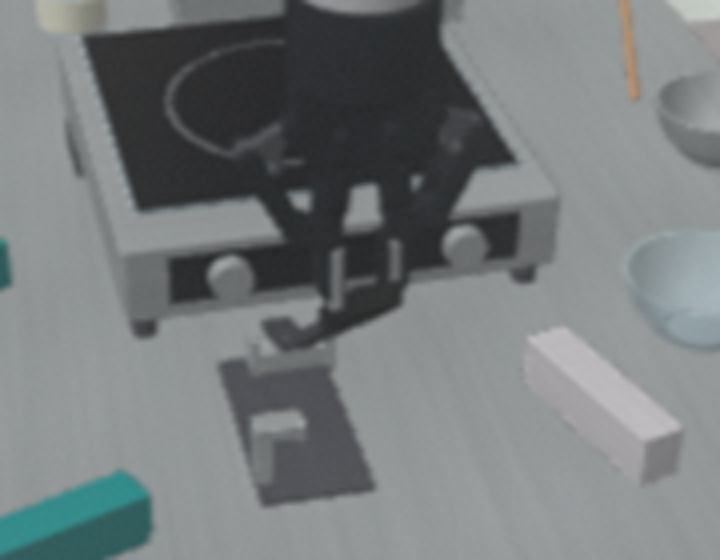

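Emit:
drive_tool(
  motion=[
    [1,[-0.7,10,-6],0],
    [1,[-0.7,10,-6],0],
    [1,[0,0,0],0],
    [1,[0.8,-12,-15.3],0],
    [1,[0.7,-10.4,-16.5],0],
    [1,[0.6,-8.8,-17.4],0],
    [1,[0.5,-7,-18.2],0],
    [1,[0,0,0],0],
  ],
)

```text
t: 13.6
position: [0.5192, -0.1616, 0.0788]
orientation: [[-0.071, 0.997, 0.001], [0.997, 0.071, -0.002], [-0.002, 0.001, -1.0]]
ft_force: [0.7, -2.6, 7.2]
grip_width: 0.0224
```

```bash
python3 - <<'E'
from h import *
slope()
for c in ['side','scene']: look(c,['hob_nose'])
E
```

```text
side [ 0.5195 -0.1503  0.0766] [0.499  0.027  0.0179] conf [0.61, 0.68] slope 0.281 yaw 96.6 len 0.1879
scene [ 0.5184 -0.1451  0.0802] [0.5059 0.0325 0.0191] conf [0.93, 0.91] slope 0.294 yaw 94.0 len 0.1882
13.9 [ 0.5199 -0.1606  0.0817] yawx 94.21 [-1.53 -1.82  5.28] [-0.344  0.325  0.309] 0.021891056967400017
scene hob_nose [0.5503 0.0711 0.0291] 0.88
```

Emit:
drive_tool(
  motion=[
    [1,[0.3,-4,-9.4],0],
    [1,[0.3,-4,-9.4],0],
    [1,[0.1,-2.5,-9.6],0],
    [1,[0.1,-1.6,-9.6],0],
    [1,[0,-0.6,-6],0],
    [1,[0,-0.5,-6],0],
    [1,[0,0,-3],0],
    [1,[0,0,0],0],
  ],
)

```text
t: 14.77
position: [0.5223, -0.1743, 0.0292]
orientation: [[-0.072, 0.997, 0.006], [0.997, 0.072, -0.002], [-0.002, 0.005, -1.0]]
ft_force: [0.2, -2.4, 9.5]
grip_width: 0.0219
```

```bash
python3 - <<'E'
from h import *
slope()
for c in ['side','scene']: look(c,['hob_nose','bay'])
E
```

```text
side [ 0.5225 -0.1577  0.0326] [0.4968 0.0261 0.0204] conf [0.8, 0.67] slope 0.029 yaw 98.0 len 0.186
scene [ 0.519  -0.1538  0.0348] [0.5049 0.0358 0.0217] conf [0.82, 0.9] slope 0.032 yaw 94.3 len 0.1906
15.0667 [ 0.5223 -0.1743  0.0296] yawx 94.12 [-1.18 -1.98  7.77] [-0.126  0.213  0.111] 0.021944493551838196
side hob_nose [0.5513 0.0744 0.0458] 0.87
scene hob_nose [0.5491 0.0727 0.0469] 0.83
scene bay [0.6101 0.078  0.0443] 0.74
```

Emit:
drive_tool(
  motion=[
    [1,[0,0,-2.5],0],
    [1,[0,0,-1],0],
    [1,[-6,-0.3,0],-1.7],
    [1,[-6,-0.2,0],-1.7],
    [1,[-6,0,0],-1.7],
    [1,[-6,0,0],-1.7],
    [1,[-6,0.3,0],-1.7],
    [1,[-6,0.6,0],-1.7],
  ],
)

```text
t: 16.03
position: [0.4882, -0.175, 0.0265]
orientation: [[0.102, 0.995, 0.01], [0.995, -0.102, -0.005], [-0.004, 0.01, -1.0]]
ft_force: [-0.1, -4.5, 7.3]
grip_width: 0.022
```

```bash
python3 - <<'E'
from h import *
slope()
for c in ['scene']: look(c,['hob_nose','lip'])
st,p=look('side',[])
b=p['frame'][140:280,230:410]; b=cv2.resize(b,(720,560),interpolation=cv2.INTER_CUBIC)
cv2.imwrite('pics/m5.png',b)
E
```

```text
side [ 0.4927 -0.1558  0.0313] [ 0.492  -0.0915  0.0341] conf [0.51, 0.29] slope -0.081 yaw 90.6 len 0.0644
scene [ 0.4868 -0.1534  0.0294] [0.5014 0.0351 0.0208] conf [0.9, 0.75] slope 0.008 yaw 85.6 len 0.1893
16.3333 [ 0.4863 -0.1749  0.0259] yawx 84.09 [-1.79 -3.96  8.04] [-0.593  0.262  0.609] 0.022442956343258602
scene hob_nose [0.5485 0.0729 0.0474] 0.98
scene lip [0.5001 0.0328 0.0209] 0.75
scene lip [ 0.495  -0.0878  0.0302] 0.59
```

View pics/m5.png

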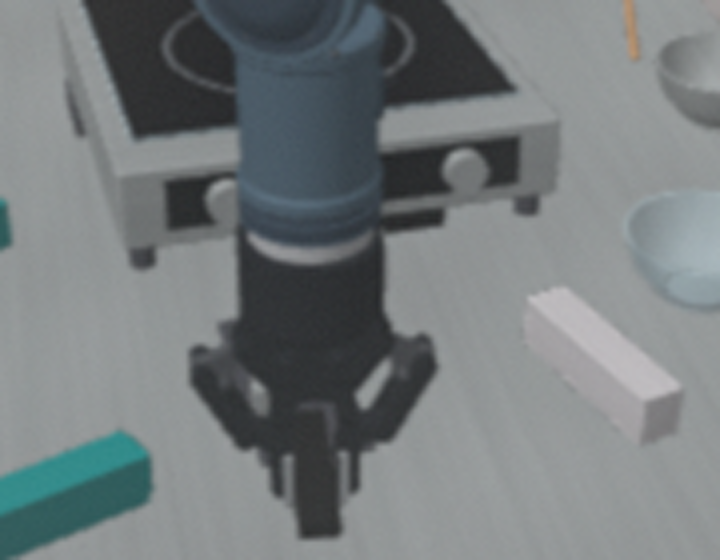

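Emit:
drive_tool(
  motion=[
    [1,[-3.5,0.3,0],-1],
    [1,[-3.5,0.4,0],-1],
    [1,[-3,0.4,0],-0.9],
    [1,[0,0,0],0],
  ],
)

```text
t: 16.87
position: [0.4768, -0.1739, 0.026]
orientation: [[0.152, 0.988, 0.007], [0.988, -0.152, -0.005], [-0.004, 0.008, -1.0]]
ft_force: [-0.4, -4.8, 7.5]
grip_width: 0.0221
```

```bash
python3 - <<'E'
from h import *
st=robot.get_state(); print(st['position'],st['ft_force'],st['wrist_torque'])
st,p=look('wrist',['lip'])
b=p['frame'][0:300,170:470]; b=cv2.resize(b,(600,600),interpolation=cv2.INTER_CUBIC)
cv2.imwrite('pics/m6.png',b)
E
```

```text
[ 0.47678639 -0.17387361  0.02596573] [-0.38471439 -4.78146727  7.47612508] [-0.75157278  0.01083556  0.84248041]
wrist lip [ 0.4948 -0.0913  0.0344] 0.83
```

View pics/m6.png

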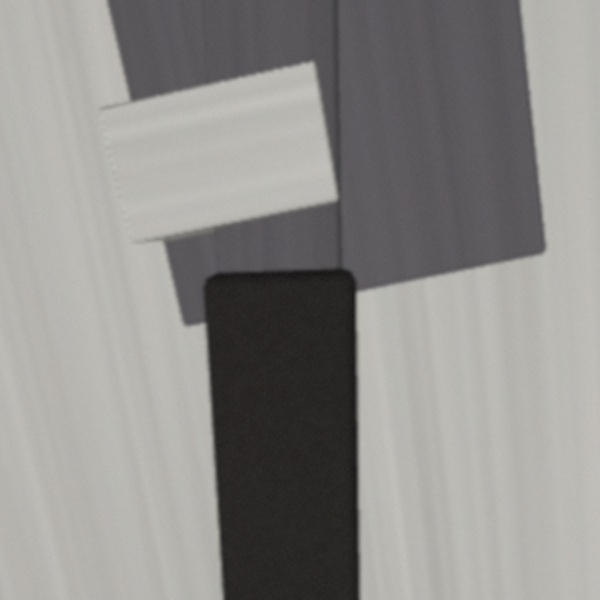

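Emit:
drive_tool(
  motion=[
    [1,[-2.5,0.3,0],-0.7],
    [1,[0,0,0],0],
    [1,[0,0,2],0],
    [1,[0,0,2],0],
    [1,[0,0,2],0],
    [1,[0,0,0],0],
  ],
)

```text
t: 17.47
position: [0.4746, -0.1733, 0.0314]
orientation: [[0.163, 0.987, 0.008], [0.987, -0.163, -0.005], [-0.004, 0.008, -1.0]]
ft_force: [1.7, -4.6, 4.9]
grip_width: 0.0222
```

Emit:
drive_tool(
  motion=[
    [1,[0,0,2],0],
    [1,[0,0,2],0],
    [1,[0,0,0],0],
  ],
)

```text
t: 17.72
position: [0.4744, -0.1731, 0.0336]
orientation: [[0.163, 0.987, 0.008], [0.987, -0.163, -0.007], [-0.006, 0.009, -1.0]]
ft_force: [6.3, -6.0, -11.8]
grip_width: 0.0226
```

Emit:
drive_tool(
  motion=[
    [1,[0,0,-2],0],
    [1,[0,0,0],0],
  ],
)

```text
t: 17.88
position: [0.4745, -0.1732, 0.0329]
orientation: [[0.163, 0.987, 0.007], [0.987, -0.163, -0.005], [-0.004, 0.008, -1.0]]
ft_force: [2.1, -4.5, 1.0]
grip_width: 0.0227
```

```bash
python3 - <<'E'
from h import *
slope()
look('scene',['hob_nose']);look('side',['hob_nose'])
E
```

```text
scene [ 0.4741 -0.1544  0.0372] [0.5028 0.0351 0.0204] conf [0.85, 0.7] slope 0.05 yaw 81.4 len 0.1924
18.1833 [ 0.4745 -0.1732  0.0329] yawx 80.6 [ 2.7  -4.77 -0.29] [-1.12  -0.566  0.862] 0.022178619695774067
scene hob_nose [0.5495 0.0707 0.0471] 0.81
side hob_nose [0.5515 0.0749 0.0428] 0.96
```

Emit:
drive_tool(
  motion=[
    [1,[0.3,-1.5,0],0],
    [1,[0,0,0],0],
    [1,[0,0,0],0],
  ],
)

```text
t: 18.63
position: [0.4745, -0.1732, 0.0327]
orientation: [[0.165, 0.986, 0.006], [0.986, -0.165, -0.002], [-0.001, 0.007, -1.0]]
ft_force: [4.1, -3.3, 5.0]
grip_width: 0.0223
```

Emit:
drive_tool(
  motion=[
    [0.4,[0,0,0],0],
    [0.2,[0,0,0],0],
    [0.0,[0,0,0],0],
    [-0.2,[0,0,0],0],
    [-0.2,[0,0,0],0],
    [-0.2,[0,0,0],0],
  ],
)

```text
t: 19.13
position: [0.4691, -0.1718, 0.03]
orientation: [[0.169, 0.986, -0.003], [0.986, -0.169, 0.001], [0.001, -0.003, -1.0]]
ft_force: [0.1, 0.4, 0.2]
grip_width: 0.0512
```

```bash
python3 - <<'E'
from h import *
slope()
look('scene',['hob_nose']);st,p=look('side',['hob_nose'])
for n in range(1): rect(st,p,'block_mid',0.036)
E
```

```text
scene [ 0.4754 -0.1508  0.0385] [0.5006 0.0336 0.0223] conf [0.88, 0.78] slope 0.05 yaw 82.2 len 0.1868
19.4333 [ 0.4707 -0.1725  0.0308] yawx 80.31 [0.23 0.13 0.56] [-0.009  0.009 -0.042] 0.05142384521209723
scene hob_nose [0.5083 0.0209 0.0014] 0.73
scene hob_nose [0.5483 0.0741 0.0451] 0.58
side hob_nose [0.551  0.0731 0.0438] 0.83
block_mid 0.86 1504 rect mm [ 275.6 -315.2] [ 54.8 134.7] 79.3 col [130. 107. 181.]
block_mid 0.83 634 rect mm [277.8 167.7] [ 67.6 165.8] 42.2 col [127. 128.  59.]
block_mid 0.73 1210 rect mm [ 337.1 -164.3] [140.4  69.6] 25.9 col [116. 116.  58.]
```

Emit:
drive_tool(
  motion=[
    [-0.2,[0,0,30],0],
    [-0.2,[0,0,40],0],
    [-0.5,[0,0,40],3],
    [-1,[15,0,35],6],
    [-1,[40,6,20],6],
    [-1,[41,8,0],0],
    [-1,[41,8,0],0],
    [-1,[35,10,0],0],
  ],
)

```text
t: 20.35
position: [0.6424, -0.1404, 0.1953]
orientation: [[-0.093, 0.996, 0.003], [0.996, 0.093, 0.0], [0.0, 0.003, -1.0]]
ft_force: [0.5, 0.1, 0.2]
grip_width: 0.0854
```

Emit:
drive_tool(
  motion=[
    [-1,[10,10,0],0],
    [-1,[0,0,0],0],
    [-1,[0,0,0],0],
  ],
)

```text
t: 20.6
position: [0.649, -0.1302, 0.1934]
orientation: [[-0.095, 0.996, -0.002], [0.996, 0.095, -0.0], [-0.0, -0.002, -1.0]]
ft_force: [-1.2, -0.1, -0.2]
grip_width: 0.0857
```

```bash
python3 - <<'E'
from h import *
st,p=look('wrist',['block_mid'],'w7')
print(st['position'],st['t'])
for z in [0.018,0.036]: rect(st,p,'block_mid',z)
E
```

```text
wrist block_mid [ 0.6854 -0.0695  0.0175] 0.57
[ 0.6490253  -0.13015931  0.19341799] 20.6
block_mid 0.7 8676 rect mm [685.8 -70.9] [ 34.5 137.6] 18.3 col [172. 175. 184.]
block_mid 0.7 8676 rect mm [683.4 -70. ] [ 32.5 129.8] 18.3 col [172. 175. 184.]
```

View pics/w7.png

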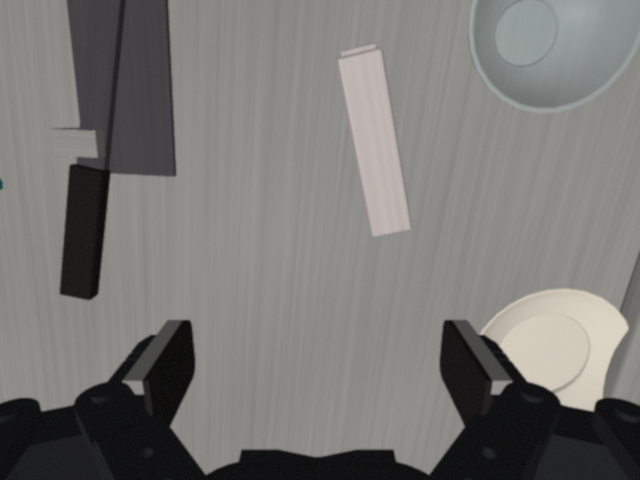

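Emit:
drive_tool(
  motion=[
    [-0.4,[25,7,-20],6],
    [-0.4,[24.5,7.6,-40],6],
    [-0.4,[0,0,-41],0.8],
    [-0.4,[0,0,-41],0],
    [-0.4,[0,0,-30],0],
    [-0.4,[0,0,-11],0],
    [-0.4,[0,0,0],0],
  ],
  newtons=60,
)

```text
t: 21.38
position: [0.6918, -0.1177, 0.0125]
orientation: [[-0.309, 0.951, -0.008], [0.951, 0.309, 0.001], [0.003, -0.008, -1.0]]
ft_force: [-1.2, 0.0, -0.2]
grip_width: 0.0602
```

Emit:
drive_tool(
  motion=[
    [1,[0,0,0],0],
    [1,[0,0,0],0],
    [1,[0,0,0],0],
    [1,[0,0,0],0],
    [1,[0,0,0],0],
  ],
)

```text
t: 21.8
position: [0.6992, -0.1185, 0.0204]
orientation: [[-0.311, 0.95, 0.007], [0.951, 0.311, -0.001], [-0.003, 0.006, -1.0]]
ft_force: [0.6, -0.8, 7.1]
grip_width: 0.0286
```

```bash
python3 - <<'E'
from h import *
st,p=look('wrist',['block_mid'])
print(st['position'],st['orientation'][:,0],st['t'],st['grip_width'],st['ft_force'])
rect(st,p,'block_mid',0.036)
look('side',['block_mid','bay'])
look('scene',['block_mid','bay','rail'])
E
```

```text
wrist block_mid [ 0.6869 -0.0676  0.0167] 0.94
[ 0.69921782 -0.11849049  0.02043645] [-0.31065047  0.95051821 -0.00337958] 21.8 0.028596146254055786 [ 0.5939376  -0.77069765  7.12191284]
block_mid 0.82 37112 rect mm [685.5 -74.2] [ 29.4 117.9] 17.6 col [170. 173. 182.]
side block_mid [0.2746 0.1947 0.0169] 0.85
side block_mid [ 0.2761 -0.2967  0.0216] 0.73
side block_mid [ 0.6849 -0.0728  0.0194] 0.56
side bay [0.6112 0.0755 0.0404] 0.91
side bay [7.78e-01 1.09e-02 1.00e-04] 0.47
scene block_mid [ 0.6829 -0.0703  0.0212] 0.76
scene block_mid [ 0.2727 -0.3011  0.0178] 0.74
scene block_mid [ 0.3354 -0.1449  0.0199] 0.63
scene bay [0.6093 0.0774 0.0449] 0.62
scene rail [ 0.493  -0.0832  0.0316] 0.33
```

Emit:
drive_tool(
  motion=[
    [1,[0,0,8],0],
    [1,[0,0,9],0],
    [1,[-16,8,0],-3],
    [1,[-20,14,0],-4],
    [1,[-20,14,0],-4],
    [1,[-15,13,0],-3],
    [1,[-8,8,0],0],
    [1,[0,0,0],0],
  ],
)

```text
t: 22.97
position: [0.6142, -0.0565, 0.0324]
orientation: [[-0.077, 0.997, -0.005], [0.997, 0.077, 0.003], [0.003, -0.004, -1.0]]
ft_force: [-0.9, 1.0, -4.2]
grip_width: 0.0286
```

```bash
python3 - <<'E'
from h import *
st,p=look('wrist',['block_mid','bay'])
print(st['position'],st['orientation'][:,0],st['t'],st['grip_width'],st['ft_force'])
rect(st,p,'block_mid',0.040)
look('side',['block_mid','bay'])
st,p=look('scene',['block_mid','bay','hob_nose'])
b=p['frame'][200:340,300:480]; b=cv2.resize(b,(720,560),interpolation=cv2.INTER_CUBIC)
cv2.imwrite('pics/m8.png',b)
E
```

```text
wrist block_mid [ 0.6131 -0.0078  0.0303] 0.91
[ 0.61416353 -0.05651472  0.03237393] [-0.076808    0.99704046  0.00329346] 22.9667 0.028617762426227433 [-0.94176905  1.0377018  -4.20959732]
block_mid 0.95 36964 rect mm [611.3 -12. ] [ 31.2 125.5] 3.9 col [177. 180. 190.]
side block_mid [ 0.273  -0.2982  0.0158] 0.92
side block_mid [ 0.3332 -0.1436  0.0176] 0.76
side block_mid [ 0.612  -0.0149  0.0321] 0.75
side bay [0.6086 0.0788 0.0429] 0.69
side bay [ 0.4837 -0.1532  0.0357] 0.18
scene block_mid [ 0.6134 -0.0119  0.0303] 0.73
scene block_mid [0.2691 0.205  0.0225] 0.65
scene block_mid [ 0.3358 -0.1436  0.0176] 0.61
scene bay [0.6098 0.0742 0.0404] 0.6
scene hob_nose [0.5488 0.0718 0.0446] 0.66
```

View pics/m8.png

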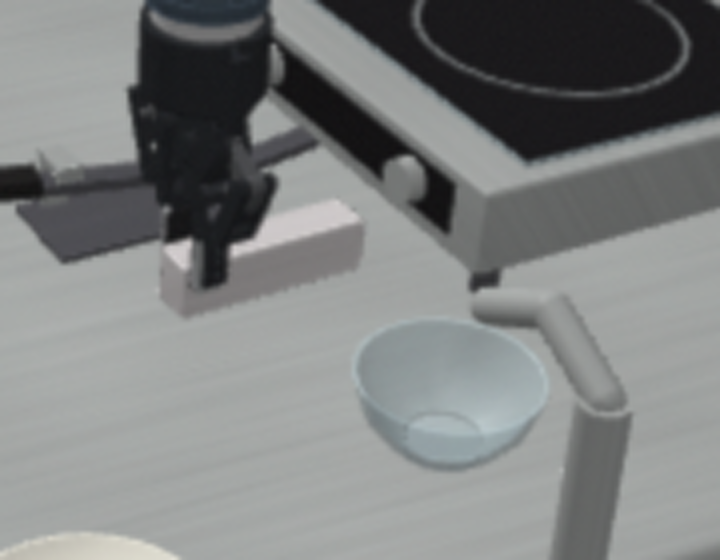

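Emit:
drive_tool(
  motion=[
    [1,[3,0,-5],0],
    [1,[0,0,-5],0],
    [1,[0,0,-2],0],
    [1,[0,0,0],0],
  ],
)

```text
t: 23.85
position: [0.6199, -0.0601, 0.0208]
orientation: [[-0.072, 0.997, -0.001], [0.997, 0.072, 0.0], [0.0, -0.001, -1.0]]
ft_force: [-0.3, 0.3, -3.3]
grip_width: 0.0281
```

Emit:
drive_tool(
  motion=[
    [1,[-0.7,9,-0.5],0],
    [1,[-0.7,10,0],0],
    [1,[-0.7,10,0],0],
    [1,[-0.7,10,0],0],
    [1,[-0.5,7,0],0],
    [1,[-0.3,4,0],0],
    [1,[0,0,0],0],
    [1,[0,0,0],0],
  ],
)

```text
t: 24.52
position: [0.6164, -0.0096, 0.0207]
orientation: [[-0.073, 0.997, -0.0], [0.997, 0.073, 0.0], [0.0, -0.0, -1.0]]
ft_force: [-0.6, -1.1, -3.5]
grip_width: 0.0282
```

Emit:
drive_tool(
  motion=[
    [1,[-0.1,2,0],0],
    [1,[-0.1,2,0],0],
    [1,[0,0,0],0],
  ],
)

```text
t: 24.77
position: [0.6162, -0.0065, 0.0208]
orientation: [[-0.071, 0.997, -0.0], [0.997, 0.071, 0.0], [0.0, -0.0, -1.0]]
ft_force: [-0.0, -0.3, -4.5]
grip_width: 0.0283
```

Emit:
drive_tool(
  motion=[
    [1,[-0.1,2,0],0],
    [1,[-0.1,2,0],0],
    [1,[0,0,0],0],
  ],
)

```text
t: 25.02
position: [0.6161, -0.0018, 0.0207]
orientation: [[-0.072, 0.997, -0.0], [0.997, 0.072, 0.0], [0.001, -0.0, -1.0]]
ft_force: [-0.2, 0.0, -2.4]
grip_width: 0.0284
```

Front end is ~35 mm in; continue gently, checking the force.

Emit:
drive_tool(
  motion=[
    [1,[-0.1,2,0],0],
    [1,[-0.1,2,0],0],
    [1,[0,0,0],0],
  ],
)

```text
t: 25.27
position: [0.6159, 0.0011, 0.0208]
orientation: [[-0.072, 0.997, 0.0], [0.997, 0.072, -0.001], [-0.001, 0.0, -1.0]]
ft_force: [0.6, -1.9, -2.8]
grip_width: 0.0283
```

Emit:
drive_tool(
  motion=[
    [1,[-0.1,2,0],0],
    [1,[-0.1,2,0],0],
    [1,[0,0,0],0],
  ],
)

```text
t: 25.52
position: [0.6156, 0.0044, 0.0208]
orientation: [[-0.071, 0.997, 0.0], [0.997, 0.071, -0.002], [-0.002, 0.0, -1.0]]
ft_force: [-0.2, -4.7, -2.7]
grip_width: 0.0286
```

Emit:
drive_tool(
  motion=[
    [1,[-0.1,2,0],0],
    [1,[-0.1,2,0],0],
    [1,[0,0,0],0],
  ],
)

```text
t: 25.77
position: [0.6155, 0.0075, 0.0209]
orientation: [[-0.071, 0.997, 0.0], [0.997, 0.071, -0.003], [-0.003, 0.0, -1.0]]
ft_force: [0.6, -5.8, -3.0]
grip_width: 0.0289
```

Emit:
drive_tool(
  motion=[
    [1,[-0.1,1.5,0],0],
    [1,[0,0,0],0],
    [1,[0,0,0],0],
  ],
)

```text
t: 26.02
position: [0.6153, 0.0082, 0.021]
orientation: [[-0.07, 0.998, 0.0], [0.998, 0.07, -0.003], [-0.003, 0.0, -1.0]]
ft_force: [-0.3, -6.4, -2.6]
grip_width: 0.0285
```

Emit:
drive_tool(
  motion=[
    [0.2,[0,0,0],0],
    [0,[0,0,0],0],
    [-0.3,[0,0,0],0],
    [-0.3,[0,0,0],0],
    [-0.3,[2,-20,0],0],
    [-0.3,[2.5,-35,10],0],
    [-0.3,[2,-25,40],0],
    [-0.3,[0,0,41],0],
  ],
)

```text
t: 26.68
position: [0.6186, -0.0731, 0.106]
orientation: [[-0.064, 0.998, -0.006], [0.998, 0.064, -0.005], [-0.004, -0.006, -1.0]]
ft_force: [1.4, -1.0, 0.4]
grip_width: 0.0554
```

```bash
python3 - <<'E'
from h import *
st,p=look('wrist',['block_mid','bay'],'w9')
print(st['position'],st['t'],st['ft_force'])
rect(st,p,'block_mid',0.036)
for c in ['side','scene']: look(c,['block_mid','hob_nose'])
slope()
E
```

```text
wrist block_mid [0.6145 0.0512 0.0169] 0.96
[ 0.61856208 -0.07307699  0.10598026] 26.6833 [ 1.42220484 -1.02154473  0.35107759]
block_mid 0.79 9513 rect mm [615.6  19.7] [30.1 65. ] 4.0 col [186. 189. 199.]
side block_mid [ 0.2782 -0.2963  0.0169] 0.93
side block_mid [ 0.3332 -0.1439  0.0192] 0.84
side block_mid [ 0.4746 -0.1539  0.0378] 0.69
side hob_nose [0.5491 0.0728 0.0444] 0.76
scene block_mid [ 0.3345 -0.1433  0.0186] 0.97
scene block_mid [0.6105 0.0505 0.0179] 0.78
scene block_mid [ 0.2729 -0.3012  0.0148] 0.69
scene hob_nose [0.5484 0.0727 0.0473] 0.67
scene [ 0.4777 -0.1525  0.0362] [0.4986 0.0338 0.021 ] conf [0.89, 0.58] slope 0.044 yaw 83.6 len 0.1881
27.4833 [ 0.6215 -0.0659  0.1068] yawx 94.12 [-0.16 -0.25 -0.15] [-0.004 -0.015  0.002] 0.05546153604888945
```

View pics/w9.png

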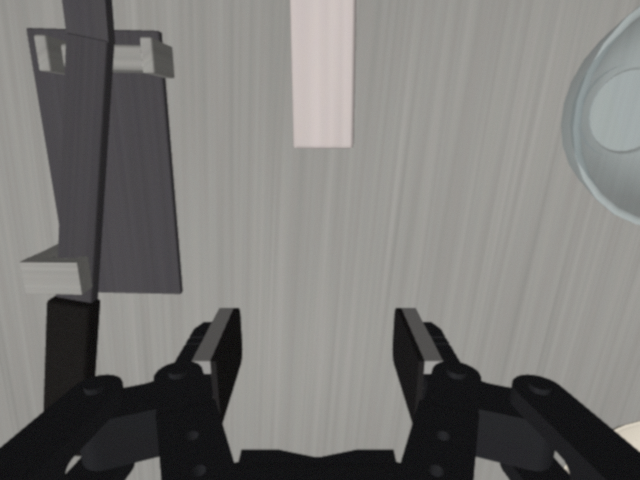

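Emit:
drive_tool(
  motion=[
    [-0.3,[-20,-15,0],-2],
    [-0.3,[-30,-22,0],-4],
    [-0.3,[-30,-22,0],-4],
    [-0.3,[-30,-22,0],-3],
    [-0.3,[-25,-18,0],0],
    [-0.3,[-12,-8,0],0],
    [-0.3,[0,0,0],0],
    [-0.3,[0,0,0],0],
  ],
  newtons=45,
)

```text
t: 28.15
position: [0.4751, -0.1728, 0.1074]
orientation: [[0.156, 0.988, 0.002], [0.988, -0.156, 0.001], [0.001, 0.001, -1.0]]
ft_force: [1.2, 0.3, -0.0]
grip_width: 0.0557
```

```bash
python3 - <<'E'
from h import *
st,p=look('wrist',['bar_grip','lip'])
print(st['position'],st['orientation'][:,0],st['t'],st['grip_width'])
rect(st,p,'bar_grip',0.04)
look('side',['hob_nose'])
E
```

```text
wrist bar_grip [ 0.4799 -0.1526  0.0317] 0.84
wrist lip [ 0.4972 -0.0907  0.0322] 0.8
[ 0.47514425 -0.17282778  0.10737832] [1.55666992e-01 9.87809137e-01 9.47240069e-04] 28.15 0.05567153087786285
bar_grip 0.85 12677 rect mm [ 480.9 -125.9] [156.3  24.1] 82.6 col [48. 48. 50.]
side hob_nose [0.549  0.0739 0.0422] 0.66
```

Emit:
drive_tool(
  motion=[
    [-0.3,[0,0,-25],1.2],
    [-0.3,[0,0,-30],0],
    [-0.3,[0,0,-21],0],
    [-0.3,[0,0,0],0],
    [1,[0,0,0],0],
    [1,[0,0,0],0],
    [1,[0,0,0],0],
    [1,[0,0,0],0],
  ],
)

```text
t: 29.12
position: [0.4757, -0.1733, 0.0326]
orientation: [[0.133, 0.991, 0.002], [0.991, -0.133, -0.0], [0.0, 0.002, -1.0]]
ft_force: [-1.4, -0.3, 2.6]
grip_width: 0.0225
```

Emit:
drive_tool(
  motion=[
    [1,[0,0,-3],0],
    [1,[0,0,-2],0],
    [1,[0,0,-2],0],
    [1,[0,0,0],0],
  ],
)

```text
t: 29.45
position: [0.4764, -0.1738, 0.026]
orientation: [[0.134, 0.991, 0.004], [0.991, -0.134, -0.0], [0.0, 0.004, -1.0]]
ft_force: [-3.0, 0.2, 8.6]
grip_width: 0.0226
```

```bash
python3 - <<'E'
from h import *
slope()
look('scene',['hob_nose'])
E
```

```text
29.75 [ 0.4764 -0.1738  0.0263] yawx 82.3 [-2.06 -0.07  8.74] [0.318 0.359 0.156] 0.02246112177236995
scene hob_nose [0.548  0.0719 0.0461] 0.91
```

Emit:
drive_tool(
  motion=[
    [1,[5.5,-0.6,-0.5],1.5],
    [1,[6,-0.4,0],1.5],
    [1,[6,-0.3,0],1.5],
    [1,[6,0,0],1.5],
    [1,[6,0,0],1.5],
    [1,[6,0.2,0],1.5],
    [1,[6,0.3,0],1.5],
    [1,[4,0.3,0],1],
  ],
)

```text
t: 30.52
position: [0.5192, -0.1752, 0.025]
orientation: [[-0.066, 0.998, -0.002], [0.998, 0.066, -0.0], [-0.0, -0.002, -1.0]]
ft_force: [-5.4, -2.5, 7.8]
grip_width: 0.0226
```

```bash
python3 - <<'E'
from h import *
slope()
look('side',['hob_nose'])
E
```

```text
side [ 0.5177 -0.1563  0.0291] [0.4995 0.0302 0.0189] conf [0.83, 0.88] slope 0.017 yaw 95.6 len 0.1877
scene [ 0.5181 -0.1544  0.0324] [0.5045 0.0349 0.0217] conf [0.65, 0.6] slope 0.019 yaw 94.1 len 0.1901
30.8167 [ 0.5198 -0.1752  0.0252] yawx 93.76 [-2.72 -1.35  6.58] [-0.064  0.828  0.224] 0.022382707555947578
side hob_nose [0.5513 0.0723 0.0441] 0.92
```

Emit:
drive_tool(
  motion=[
    [1,[0,0,4],0],
    [1,[0,0.1,5],0],
    [1,[0,0.2,5],0],
    [1,[0,0.3,5],0],
    [1,[0,0.5,5],0],
    [1,[0,0.6,5],0],
    [1,[0,0.7,5],0],
    [1,[0,0,0],0],
  ],
)

```text
t: 31.58
position: [0.5203, -0.1692, 0.0579]
orientation: [[-0.068, 0.998, -0.0], [0.998, 0.068, 0.002], [0.002, -0.0, -1.0]]
ft_force: [-1.0, 1.9, 0.2]
grip_width: 0.0228
```

Emit:
drive_tool(
  motion=[
    [1,[0,0.8,5],0],
    [1,[0,0.9,5],0],
    [1,[0,1,5],0],
    [1,[0,0,0],0],
  ],
)

```text
t: 31.92
position: [0.5203, -0.1685, 0.0731]
orientation: [[-0.067, 0.998, 0.001], [0.998, 0.067, -0.001], [-0.001, 0.001, -1.0]]
ft_force: [-0.7, 0.1, -4.7]
grip_width: 0.0225
```

```bash
python3 - <<'E'
from h import *
slope()
look('side',['hob_nose']);look('scene',['hob_nose','block_mid'])
E
```

```text
side [ 0.5185 -0.154   0.0754] [0.5017 0.025  0.0251] conf [0.56, 0.55] slope 0.236 yaw 95.4 len 0.1867
scene [ 0.5187 -0.1511  0.074 ] [0.5091 0.0301 0.0215] conf [0.95, 0.63] slope 0.245 yaw 93.0 len 0.1889
32.2167 [ 0.5199 -0.1687  0.0724] yawx 93.79 [-0.42 -0.97 -4.62] [-0.446  0.032  0.027] 0.022453519245024676
side hob_nose [0.5473 0.0752 0.0336] 0.98
scene hob_nose [0.548  0.0729 0.039 ] 0.96
scene block_mid [ 0.3383 -0.1443  0.0189] 0.95
scene block_mid [ 0.274  -0.3017  0.016 ] 0.94
scene block_mid [0.611  0.0536 0.018 ] 0.74
```

Emit:
drive_tool(
  motion=[
    [1,[0.5,-8,2],0],
    [1,[0.8,-12,2],0],
    [1,[1.1,-16,2],0],
    [1,[1.4,-20,2],0],
    [1,[1.8,-26,0],0],
    [1,[1.8,-26,0],0],
    [1,[1.8,-26,0],0],
    [1,[1.8,-26,0],0],
  ],
)

```text
t: 33.13
position: [0.531, -0.3314, 0.0811]
orientation: [[-0.065, 0.998, 0.001], [0.998, 0.065, -0.001], [-0.001, 0.001, -1.0]]
ft_force: [1.1, -0.9, -3.9]
grip_width: 0.0226
```

Emit:
drive_tool(
  motion=[
    [1,[1.8,-24,0],0],
    [1,[1,-14,0],0],
    [1,[0.3,-6,-8],0],
    [1,[0,0,-14],0],
    [1,[0,0,-14],0],
    [1,[0,0,-12],0],
    [1,[0,0,-10],0],
    [1,[0,0,0],0],
  ],
)

```text
t: 33.8
position: [0.5331, -0.3694, 0.0194]
orientation: [[-0.068, 0.998, -0.004], [0.998, 0.068, 0.004], [0.004, -0.004, -1.0]]
ft_force: [0.8, -0.2, -1.0]
grip_width: 0.0226
```

```bash
python3 - <<'E'
from h import *
slope()
look('side',['hob_nose','block_mid','bowl']);st,p=look('scene',['hob_nose','bay','block_mid','bowl','tray'])
cv2.imwrite('pics/m10.png',p['frame'])
E
```

```text
side [ 0.5356 -0.3534  0.0236] [ 0.5133 -0.17   -0.001 ] conf [0.58, 0.87] slope 0.095 yaw 96.9 len 0.1864
scene [ 0.5323 -0.3493  0.0258] [ 0.5205 -0.1607 -0.0014] conf [0.75, 0.59] slope 0.106 yaw 93.6 len 0.1909
34.1 [ 0.5346 -0.3709  0.0227] yawx 93.9 [ 0.53  1.79 -2.28] [0.469 0.141 0.041] 0.022707724338253146
side hob_nose [0.5544 0.0763 0.0353] 0.63
side block_mid [ 0.2752 -0.2971  0.021 ] 0.94
side block_mid [0.2729 0.1979 0.0214] 0.84
side block_mid [ 0.3336 -0.1429  0.0158] 0.81
side bowl [ 7.779e-01  8.700e-03 -5.000e-04] 0.98
scene hob_nose [0.5496 0.0716 0.0369] 0.65
scene bay [0.6114 0.0797 0.0325] 0.84
scene block_mid [0.6107 0.0524 0.0177] 0.92
scene block_mid [ 0.3353 -0.1424  0.0181] 0.77
scene block_mid [0.275  0.2028 0.0209] 0.58
scene bowl [ 0.7841  0.0128 -0.0014] 0.86
scene tray [ 0.4725 -0.572  -0.0029] 0.59
```

View pics/m10.png

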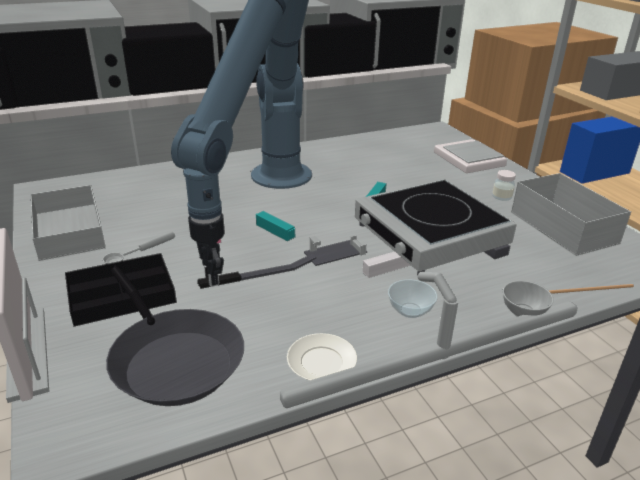

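Emit:
drive_tool(
  motion=[
    [1,[0,0,-6],0],
    [1,[0,0,-6],0],
    [1,[0,0,-3],0],
    [0.2,[0,0,0],0],
    [-0.2,[0,0,0],0],
    [-0.4,[0,0,0],0],
    [-0.4,[0,0,20],0],
    [-0.4,[0,0,30],0],
  ],
)

```text
t: 35.27
position: [0.5319, -0.37, 0.0548]
orientation: [[-0.067, 0.998, -0.006], [0.998, 0.067, 0.004], [0.004, -0.006, -1.0]]
ft_force: [-0.2, 0.1, 0.8]
grip_width: 0.0596
```

Emit:
drive_tool(
  motion=[
    [-0.4,[0,0,30],0],
    [-0.4,[0,0,0],0],
    [-0.4,[0,0,0],0],
    [-0.4,[0,0,0],0],
    [-0.4,[0,0,0],0],
    [-0.4,[0,0,0],0],
  ],
)

```text
t: 35.77
position: [0.5332, -0.3713, 0.0859]
orientation: [[-0.067, 0.998, -0.003], [0.998, 0.067, 0.002], [0.002, -0.002, -1.0]]
ft_force: [0.4, -0.6, -0.1]
grip_width: 0.0598
```

```bash
python3 - <<'E'
from h import *
look('scene',['hob_nose','block_mid','bar_grip','bar_bend'])
print(robot.hand_in(), robot.get_state()['t'])
E
```

```text
scene hob_nose [0.5507 0.0718 0.0365] 0.61
scene block_mid [0.2766 0.2041 0.0198] 0.73
scene block_mid [ 0.3351 -0.1464  0.0197] 0.72
scene block_mid [0.6091 0.0535 0.0197] 0.7
scene bar_grip [ 0.5319 -0.3536  0.0096] 0.83
scene bar_bend [ 0.521  -0.1632  0.0015] 0.72
the job is handed in; nothing more can be done
the job is handed in; nothing more can be done
```

I handed the job in at about 36 s. By my own checks every step came out as asked, though hand-in gives no verdict.

- **Levering and hooking:** I levered the hob up with the bar over the fulcrum; its front edge rose to about 46 mm, roughly 0.09 rad. I hooked the bar under the catch, and the hob stayed up at about 44–45 mm with the gripper open.
- **Levelling block:** I slid the aluminium block in along the bay line and pressed it to about 6.4 N, measured at the wrist, against the buffer.
- **Letting down:** I unhooked the bar, lowered the hob gently onto the block, then pulled the bar clear of the stand and laid it on the table.

**Last checks:**
- The hob's front edge is about 36.5 mm up, which is level.
- The block centre is at about (0.61, 0.053), within a few mm of the bay line and along it to within about 1°.
- The bar lies flat, more than 150 mm from the hob.
- The bowl reads within about 5 mm of its start position and the tray within about 2 mm.

**Not measured directly:** When released, the block may have slid back up to 5 mm. From the buffer's stiffness I estimate it is still compressed by about 4 mm (around 2–3 N), so contact is inferred rather than measured. The bar's slope in the gripper came out steeper than I intended, 0.68 rad instead of about 0.58, but this did no harm.

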